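# Set the mortise depth gauge and lock it with its hairpin stop clip

## Task

Take the depth of the mortise with the gauge clamped over it: push the probe rod gently down by its knob until its foot stands on the bottom of the mortise, without denting the wood. Then push the hairpin clip sideways over the rod, lying flat on the gauge's top face, until its legs snap shut behind the rod, so that it keeps this depth; let go with the rod still standing on the bottom, and leave the glue bottle, screw tub and tape measure where they are.

Things in the scene. Friction and masses are not known exactly. Their poses are not given: they have to be found in the camera images.
- timber: Pale square timber, 56 x 240 x 56 mm, fixed on a plywood holding board (290 mm long, fence along +x, two wooden cams along -x); its top is 68 mm above the bench. Origin: at bench level under its centre; y along its length, x across. A mortise 18 mm (x) by 90 mm (y) is sunk in the middle of its top, between 20 and 42 mm deep: how deep must be felt.
- gauge: Aluminium depth gauge clamped immovably over the timber: a saddle 84 mm (x) by 64 mm (y) by 18 mm high, cheeks and clamp screws on the timber's flanks (screws reach 59 mm to -x, all below the top face). Origin: on the rod's axis at the saddle's underside, which lies on the timber; x across the timber, y along it.
- gauge_top (a point): Point on the rod's axis in the gauge's flat, smooth top face, 86 mm above the bench (axes as the gauge's). With the rod down on the bottom, the knob's underside stands 16 to 38 mm above this face.
- probe: Upright steel rod 12 mm thick with ring marks, sliding vertically in the gauge with about 3.5 N of friction, so it stays where it is left. Origin: centre of its foot, which enters the mortise; at the start the foot is within 8 mm of the timber's top, well above the bottom. The round knurled knob on top is 23 mm across, 16 mm high, its underside 76 mm above the foot.
- probe_knob (a point): Centre of the top of the probe's knob, 92 mm above the foot.
- clip: Loose hairpin clip of 6 mm steel spring wire, 94 mm long, about 60 g, lying flat on the bench. Origin: at its underside below the closed end; x points along the two legs to their open flared mouth (x = 91 mm, about 18 mm wide inside), y across, z up. At the closed end the wire is bent up into a thumb loop.
- clip_loop (a point): Middle of the wire at the top of the clip's upright thumb loop, 33 mm above its underside (axes as the clip's). The loop lies in the y-z plane: two uprights 16 mm apart (22 mm over the outside), 6 mm thick in x. It can be pinched front to back (6 mm, along x) or across (22 mm, along y).
- clip_pocket (a point): Centre of the round pocket between the clip's legs, at x = 66 mm, z = 3 mm of the clip (mid-height of the wire); lies on the rod's axis when the clip is on. Before it, at x = 75, is the waist, 5 mm wide: pushing the rod through spreads the legs and takes about 8 to 12 N, then the force drops as they snap shut. Behind the pocket the legs close to 3 mm: a firm stop.
- glue_bottle: White glue bottle with an orange nozzle, 59 mm across, 187 mm high, standing loose behind the timber; origin under its centre. To be left alone.
- screw_tub: Open round white tub of screws, 86 mm across, 52 mm high; origin under its centre. To be left alone.
- tape_measure: Yellow tape measure standing on edge, 36 x 79 x 64 mm; origin under its centre. To be left alone.
Things that resemble listed ones, but are neither listed nor needed, are in the scene too. Leave any blue look-alike of the clip alone.

How it is judged (in metres and radians):
On the way, in this order (a step that is already met when the one before it is completed fails the run):
1. the probe's foot stands on the bottom of the mortise, the clip not yet on the rod (contact force between probe and timber above 0.5 N and horizontal distance between clip_pocket and gauge_top above 0.015 m), for 0.2 s.
2. the clip has snapped over the rod (horizontal distance between clip_pocket and gauge_top below 0.003 m), for 0.2 s.
At the end, for the whole second after the job is handed in: The clip is snapped over the rod (pocket centre within 3 mm of the rod's axis), lies flat on the gauge's top face (within 2.5 mm of height and 4 degrees), the probe's foot still bears on the bottom of the mortise, and all is at rest (horizontal distance between clip_pocket and gauge_top below 0.003 m and z of clip_pocket in the frame of gauge_top between 0.0005 and 0.0055 m and angle between clip's own z axis and vertical below 0.07 rad and contact force between probe and timber above 0.2 N and linear speed of clip below 0.01 m/s and linear speed of probe below 0.005 m/s); the robot touches nothing.
It fails at once if the probe is rammed into the bottom of the mortise, denting the wood (contact force between probe and timber above 45 N).
It fails at once if the glue bottle, screw tub or tape measure is shifted by more than 30 mm (distance of any of glue_bottle, screw_tub, tape_measure from where it was at the start of the episode above 0.03 m).
It also fails if it takes over 56 s, if anything falls off the work surface, if the arm or the gripper's body presses on something with over 40 N, if the wrist force passes 120 N, or if a joint passes its speed limit or range.

## Robot

A 7-joint arm with a two-finger parallel gripper is mounted at the origin on a cart in front of the work surface, level with it; the furniture and walls round the work are solid. World frame = base frame: x ahead of the robot, y to its left, z up, the work surface at z = 0. Lengths are in mm, angles in rad, forces in N, time in s.
With the tool pointing down it reaches from about 350 to 775 mm from the base axis. Payload 3.1 kg.
Tool frame: the origin (TCP) lies between the finger pads; the fingertips stand 8 mm ahead of it and the grasp point (between the pads) lies 11 mm behind it; z points along the fingers, y is the line along which they close (so a half turn about z gives the same grasp; the last joint's range is limited). The gripper opens to 85 mm and grips with 20 to 120 N. Pads are 22 mm wide; open, the fingers measure 114 mm over their backs; the gripper's body (76 mm by 85 mm) begins 54 mm behind the grasp point. The pads swing forward as they close: fully open they stand 13 mm farther back than shut.
Start: joints at [1.186, 0.311, 0.014, 1.512, -0.004, 1.319, -0.027], TCP at [184.902, -518.004, 239.304] pointing down, gripper open.
Joint ranges: [-2.7, 2.7], [-0.3, 1.91], [-1.27, 1.3], [0.12, 2.57], [-1.44, 4.58], [0.2, 2.03], [-3.05, 3.05]. Speed limits (rad/s): [2.79, 2.79, 3.14, 3.14, 3.14, 3.14, 3.14].

## Interface

Orientations are given as a rotation vector (axis times angle).
In Python, from workcell import manip, eyes, sign_off, find_in gives the robot as it stands.
- The arm moves only by the tool drive_tool, never from a script. Its argument "series" is a list of rows, each an object of numbers: "fingers": the closure, from -1 (fully open) to 1 (shut); "x", "y", "z": the shift along the tool's x, y, z in cm; "twist": the turn about the tool's z in degrees. A call has 1 to 8 rows; each row shifts and turns the commanded pose from where the row before left it, along the tool's axes as they then stand; what a row does not reach is not made up. A row lasts 1/10 s, in which the tool goes at most 50 mm and 8.59 degrees, less where a joint would pass 70% of its speed; a pose out of reach is approached as far as the arm can. A call with a gripper value outside its range is refused whole. The fingers move at their own pace and stop on an object; "newtons" is the grip in N (left out, the last holds). Time passes only in rows, so rows that do not move let the fingers close. It gives the time, the measured TCP pose, the force, the opening and the grip force at its end, in the units of the state.
- manip.sense(): the state, without advancing time (a new reading comes with each control period).
- eyes.get_image(name): name is "side" or "top" or "wrist"; returns (picture, depth): 400x640x3 uint8, red, green, blue; 400x640 float32, mm along the optical axis (not along the pixel's ray), 0 where there is no reading.
- eyes.camera_info(name): a dict with "mtx" (3x3 intrinsics, pixels), "rvec" (rotation vector, rad) and "tvec" (3), from world to camera coordinates, as OpenCV has them; the wrist camera has in their place "hand_eye" (4x4, takes a point from camera to tool coordinates, whose origin is the TCP and whose axes are the flange's). Camera axes: x right, y down, z forward; pixel columns grow to the right and rows downward; lengths in mm; the calibration is good to about 2 mm. A picture is of the moment at which its call begins: read the wrist's pose just before it. camera_info takes no time and is no camera call.
- sign_off(): hands the job in; it is judged then, once.
Trained networks look in the newest picture that a camera, given by its name, has taken for a name from the list of things; names that differ only in an ending like _2 or _b are one class to them, and where a whole thing is asked for, a point or a joint stands for the part that bears it (a point fixed in the world has none). Each returns a list of dicts, best first, with "p" (0 to 1); they miss things now and then, are a little off and sometimes report something else, mostly with a low value. They report only what shows in the picture. A call takes as long as a camera call. They do not tell look-alikes from the thing itself.
- find_in(name, camera): "location" ([column, row] in pixels, amid what is visible of it).
The state is a dict: "time_s": time; "joint_positions": joint angles; "joint_velocities": joint speeds; "joint_efforts": joint torques, N m; "tool_pos": TCP position; "eef_rot": TCP orientation; "contact_force": force on the tool from outside, world axes, zero at the start; "ft_torque": the same for the moment, N m; "opening": finger opening in mm; "grasp_force": force on a finger pad.
Only numpy, scipy, OpenCV 4.12 (cv2) and the standard library are available. Lean on these libraries where they do the work, as an engineer would, in place of code of your own. Each camera call takes 0.05 s, during which the arm holds its last target. There are 200 camera calls.

## Working session

There is one attempt and no reset: what is moved stays moved. The work goes in short steps, Python scripts to look and compute and a tool call to move; the robot and the scene stay as the last step left them, time stands still between calls to the robot, and variables do not carry over. Pictures are saved under pics/ and viewed, at most 10 in all, crops included, and the job is handed in when it is done.

Besides the shell and the picture viewer there is one more tool, called after "Call:" by a JSON object that holds its "api" and its "payload". drive_tool: Moves the arm, as the interface text tells. Its arguments: {"type":"object","properties":{"series":{"type":"array"},"newtons":{"type":"number"}},"required":["series"]}

```bash
mkdir -p pics; cat > h.py <<'E'
import numpy as np, cv2
from workcell import manip, eyes, sign_off, find_in
def snap(cam):
    s=manip.sense(); im,d=eyes.get_image(cam); return s,im,d
def c2w(cam,s):
    i=eyes.camera_info(cam); K=np.array(i["mtx"],float)
    if cam=="wrist":
        T=np.eye(4); T[:3,:3]=cv2.Rodrigues(np.array(s["eef_rot"],float))[0]; T[:3,3]=s["tool_pos"]
        return K,T@np.array(i["hand_eye"],float)
    T=np.eye(4); T[:3,:3]=cv2.Rodrigues(np.array(i["rvec"],float))[0]; T[:3,3]=np.ravel(i["tvec"])
    return K,np.linalg.inv(T)
def w_depth(cam,s,d,u,v):
    K,T=c2w(cam,s); u=np.asarray(u,float);v=np.asarray(v,float)
    z=d[v.astype(int),u.astype(int)]
    P=np.stack([(u-K[0,2])/K[0,0]*z,(v-K[1,2])/K[1,1]*z,z,np.ones_like(z)],-1)
    return (P@T.T)[...,:3]
def w_plane(cam,s,u,v,z0):
    K,T=c2w(cam,s); r=T[:3,:3]@np.array([(u-K[0,2])/K[0,0],(v-K[1,2])/K[1,1],1]); o=T[:3,3]
    return o+r*(z0-o[2])/r[2]
def save(n,im): cv2.imwrite("pics/"+n,im[...,::-1])
E
python3 - <<'E'
from h import *
import numpy as np
ims=[]
for c in("side","top"):
    s,im,d=snap(c); ims.append(im)
    for n in("clip","clip_loop","clip_pocket","probe_knob","gauge","glue_bottle","screw_tub","tape_measure"):
        for r in find_in(n,c)[:3]:
            u,v=r["location"]; print(c,n,round(r["p"],2),np.round([u,v]),np.round(w_depth(c,s,d,u,v)))
    save(c+".png",im)
print(manip.sense()["time_s"], manip.sense()["contact_force"])
E
```

```text
side clip 0.67 [381. 219.] [ 478. -138.   -1.]
side clip 0.58 [384. 279.] [382.  71.   3.]
side clip 0.44 [293. 204.] [584.  97. 137.]
side clip_loop 0.87 [388. 278.] [377.  62.  -1.]
side clip_loop 0.57 [387. 221.] [ 458. -133.    2.]
side clip_pocket 0.76 [388. 280.] [375.  68.   1.]
side clip_pocket 0.52 [385. 223.] [ 459. -121.    3.]
side probe_knob 0.63 [387. 222.] [ 456. -129.    3.]
side probe_knob 0.46 [294. 204.] [583.  92. 137.]
side gauge 0.67 [297. 226.] [577.  95.  84.]
side glue_bottle 0.65 [241. 198.] [762.  64.  84.]
side glue_bottle 0.58 [294. 228.] [577. 106.  87.]
side screw_tub 0.75 [366. 180.] [ 570. -239.   43.]
side tape_measure 0.69 [326. 329.] [400. 281.  57.]
side tape_measure 0.28 [295. 230.] [574. 109.  84.]
side tape_measure 0.2 [241. 198.] [763.  63.  85.]
top clip 0.62 [358. 257.] [ 447. -138.   -3.]
top clip 0.52 [288. 280.] [377.  67.   6.]
top clip_loop 0.61 [293. 276.] [387.  55.  -5.]
top clip_loop 0.53 [349. 241.] [ 492. -109.    6.]
top clip_pocket 0.69 [351. 249.] [ 471. -116.    8.]
top clip_pocket 0.67 [276. 278.] [383. 102.   2.]
top gauge 0.69 [278. 207.] [583.  94.  82.]
top glue_bottle 0.69 [298. 138.] [772.  39. 128.]
top screw_tub 0.62 [397. 213.] [ 573. -244.   51.]
top tape_measure 0.63 [222. 265.] [419. 251.  61.]
top tape_measure 0.36 [353. 242.] [ 489. -120.    8.]
0.9 [-0.61850936  0.67010642 -0.05915869]
```

View pics/top.png

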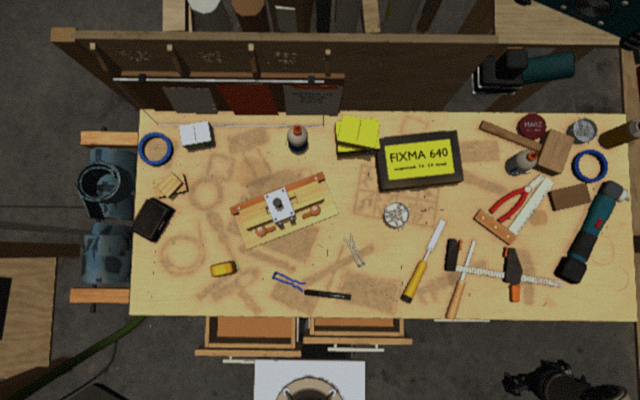

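View pics/side.png

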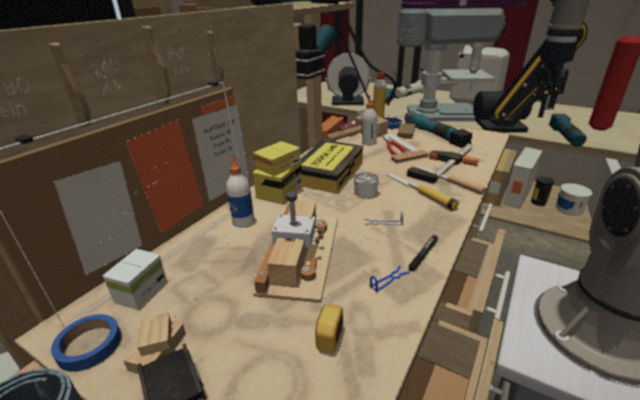

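The top image shows the steel clip at (353,248), a blue look-alike at (290,280), and a black pen-like object at (327,294). The gauge and knob are at (278,205). I choose the steel clip. In the side image its loop end is at about (402,219), on the robot side. I'll check this in one crop.

```bash
python3 - <<'E'
from h import *
s,im,d=snap("side"); s2,im2,d2=snap("top")
a=cv2.resize(im[190:250,340:430],(540,360),interpolation=cv2.INTER_CUBIC)
b=cv2.resize(im2[225:275,320:395],(540,360),interpolation=cv2.INTER_CUBIC)
save("crop.png",cv2.resize(np.vstack([a,b]),(450,600)))
print(cv2.Rodrigues(np.array(s["eef_rot"]))[0].round(3))
vv,uu=np.mgrid[180:230,250:310]; P=w_depth("top",s2,d2,uu.ravel(),vv.ravel())
k=P[P[:,2]>115]; print(len(k),k.mean(0).round(1),k[:,2].max())
g=P[(P[:,2]>80)&(P[:,2]<95)]; r=cv2.minAreaRect(g[:,:2].astype(np.float32)); print(r)
vv,uu=np.mgrid[180:230,270:320]; P=w_depth("side",s,d,uu.ravel(),vv.ravel())
k=P[(P[:,2]>115)&(np.hypot(P[:,0]-583,P[:,1]-94)<40)]; print(len(k),k.mean(0).round(1),k[:,2].max())
E
```

```text
[[ 0.942  0.336 -0.   ]
 [ 0.336 -0.942 -0.   ]
 [-0.     0.    -1.   ]]
70 [575.4  77.9 308.8] 1465.2074036349618
((591.486572265625, 91.92570495605469), (83.91641998291016, 63.72888946533203), 21.939958572387695)
170 [586.8  95.4 145.6] 161.224752039135
```

View pics/crop.png

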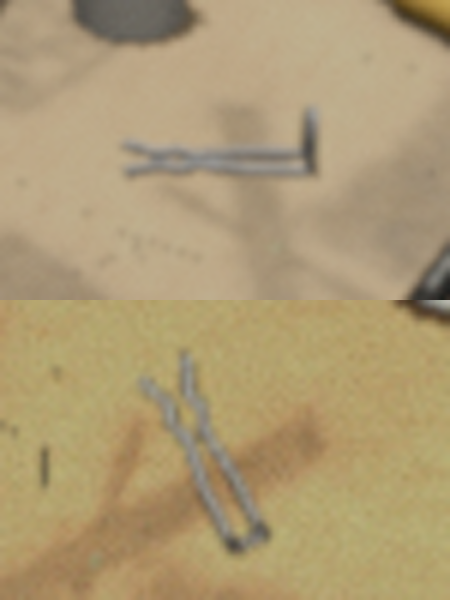

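The crop confirms it: plain steel clip, loop at about (362,265) in the top image, mouth pointing away from the robot. Gauge yaw is about 22°. I'm setting out.

Call:
{"api": "drive_tool", "payload": {"series": [{"x":3.9,"y":-2.7,"fingers":1},{"x":3.9,"y":-2.7,"fingers":1},{"x":3.9,"y":-2.7,"fingers":1},{"x":3.9,"y":-2.7,"fingers":1},{"x":3.9,"y":-2.7,"fingers":1},{"x":3.9,"y":-2.7,"fingers":1},{"x":3.9,"y":-2.7,"fingers":1},{"x":3.9,"y":-2.7,"fingers":1}]}}

```text
validation failed for argument at $.se...
```

```bash
python3 - <<'E'
from h import *
s,im,d=snap("wrist"); save("w1.png",im)
print(s["time_s"],np.round(s["tool_pos"]),s["opening"],np.round(s["contact_force"],2)); print(np.round(eyes.camera_info("wrist")["hand_eye"],3))
for n in("clip","clip_loop","clip_pocket"):
    for r in find_in(n,"wrist")[:3]:
        u,v=r["location"]; print(n,round(r["p"],2),np.round([u,v]),np.round(w_depth("wrist",s,d,u,v)))
E
```

```text
1.0 [ 185. -518.  239.] 85.4984950248097 [ 0.05  0.41 -0.01]
[[   0.      -0.947   -0.321   82.577]
 [   1.       0.       0.      -0.374]
 [  -0.      -0.321    0.947 -134.72 ]
 [   0.       0.       0.       1.   ]]
```

View pics/w1.png

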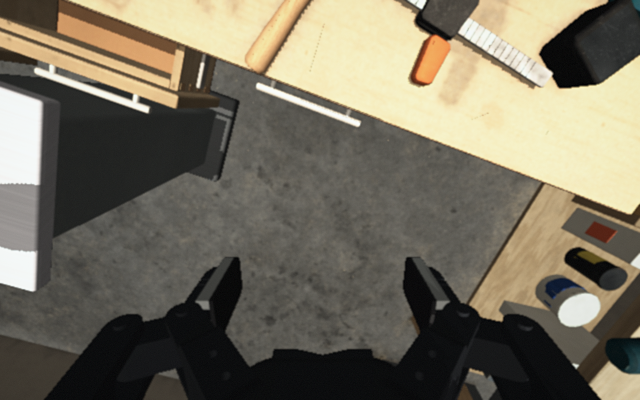

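The wrist picture shows only the start pose, with the floor and bench edge in view. The move was refused, so I'll try rows with every key given.

Call:
{"api": "drive_tool", "payload": {"series": [{"fingers":1.0,"x":3.9,"y":-2.7,"z":0.0,"twist":0.0},{"fingers":1.0,"x":3.9,"y":-2.7,"z":0.0,"twist":0.0},{"fingers":1.0,"x":3.9,"y":-2.7,"z":0.0,"twist":0.0},{"fingers":1.0,"x":3.9,"y":-2.7,"z":0.0,"twist":0.0},{"fingers":1.0,"x":3.9,"y":-2.7,"z":0.0,"twist":0.0},{"fingers":1.0,"x":3.9,"y":-2.7,"z":0.0,"twist":0.0},{"fingers":1.0,"x":3.9,"y":-2.7,"z":0.0,"twist":0.0},{"fingers":1.0,"x":3.9,"y":-2.7,"z":0.0,"twist":0.0}]}}

```text
time_s: 2.0
tool_pos: [407.0, -208.1, 239.7]
eef_rot: [3.095, 0.535, 0.001]
contact_force: [0.7, -0.8, -0.4]
opening: 0.1
grasp_force: 0.0
```

```bash
python3 - <<'E'
from h import *
s,im,d=snap("wrist"); save("w2.png",im)
print(s["time_s"],np.round(s["tool_pos"]))
for n in("clip","clip_loop","clip_pocket","gauge"):
    for r in find_in(n,"wrist")[:3]:
        u,v=r["location"]; print(n,round(r["p"],2),np.round([u,v]),np.round(w_depth("wrist",s,d,u,v)))
E
```

```text
2.0 [ 407. -208.  240.]
clip 0.86 [ 96. 118.] [375.  81.   5.]
clip 0.67 [276. 102.] [ 468. -125.    1.]
clip_loop 0.95 [277. 104.] [ 467. -127.    1.]
clip_loop 0.89 [100. 112.] [385.  75.   6.]
clip_pocket 0.71 [276.  99.] [ 472. -124.    0.]
clip_pocket 0.6 [102. 116.] [379.  76.   1.]
```

View pics/w2.png

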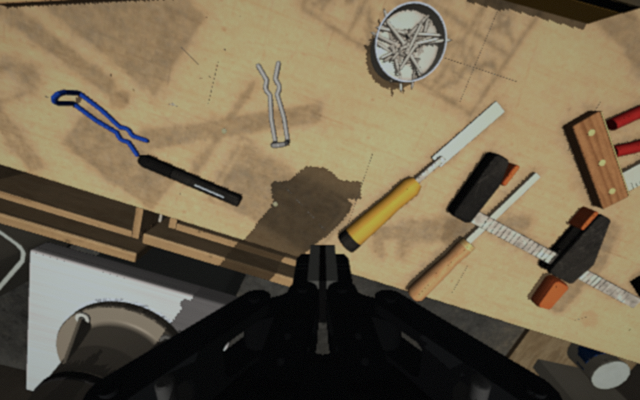

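The wrist image shows the steel clip at (273,105) with its loop at (280,142) and mouth at (268,68). The blue look-alike is at (100,112). Next I'll go to the gauge for a close look, stopping short of it.

Call:
{"api": "drive_tool", "payload": {"series": [{"fingers":1.0,"x":2.5,"y":-3.2,"z":0.0,"twist":0.0},{"fingers":1.0,"x":2.5,"y":-3.2,"z":0.0,"twist":0.0},{"fingers":1.0,"x":2.5,"y":-3.2,"z":0.0,"twist":0.0},{"fingers":1.0,"x":2.5,"y":-3.2,"z":0.0,"twist":0.0},{"fingers":1.0,"x":2.5,"y":-3.2,"z":0.0,"twist":0.0},{"fingers":1.0,"x":2.5,"y":-3.2,"z":0.0,"twist":0.0},{"fingers":1.0,"x":2.5,"y":-3.2,"z":0.0,"twist":0.0},{"fingers":1.0,"x":0.0,"y":0.0,"z":0.0,"twist":0.0}]}}

```text
time_s: 3.05
tool_pos: [496.3, 65.4, 239.4]
eef_rot: [-3.089, -0.546, -0.003]
contact_force: [-0.0, -0.7, 0.9]
opening: -0.1
grasp_force: 0.0
```

```bash
python3 - <<'E'
from h import *
s,im,d=snap("wrist"); save("w3.png",im)
print(s["time_s"],np.round(s["tool_pos"],1),np.round(s["contact_force"],2))
for n in("probe_knob","gauge","glue_bottle"):
    for r in find_in(n,"wrist")[:3]:
        u,v=r["location"]; print(n,round(r["p"],2),np.round([u,v]),np.round(w_depth("wrist",s,d,u,v)))
vv,uu=np.mgrid[0:400,0:640]; P=w_depth("wrist",s,d,uu.ravel(),vv.ravel())
ok=(d.ravel()>0)&(np.hypot(P[:,0]-589,P[:,1]-93)<60)
h=P[ok]; print(np.histogram(h[:,2],np.arange(60,240,6)))
g=h[(abs(h[:,2]-86)<4)]; print(cv2.minAreaRect(g[:,:2].astype(np.float32)))
k=h[(h[:,2]>130)&(h[:,2]<180)]; zt=np.percentile(k[:,2],90); k=k[k[:,2]>zt-4]; print(zt,cv2.minEnclosingCircle(k[:,:2].astype(np.float32)),k.mean(0))
E
```

```text
3.05 [496.3  65.4 239.4] [-0.02 -0.67  0.91]
probe_knob 0.93 [338.  84.] [591.  89. 160.]
gauge 0.9 [333.  87.] [587.  91. 160.]
(array([ 210, 2475,    0,   51, 5373,    0,    0,    0,    0,    0,    0,
          0,    0,    0,    6,   14,  902,    1,    0,    0,    0,    0,
          0,    0,    0,    0,    0,    0,    0]), array([ 60,  66,  72,  78,  84,  90,  96, 102, 108, 114, 120, 126, 132,
       138, 144, 150, 156, 162, 168, 174, 180, 186, 192, 198, 204, 210,
       216, 222, 228, 234]))
((589.7284545898438, 90.56037902832031), (84.10283660888672, 64.12017822265625), 22.214113235473633)
160.67039998696023 ((589.7564086914062, 90.78274536132812), 11.877267837524414) [589.73109878  90.87405319 159.58890957]
```

View pics/w3.png

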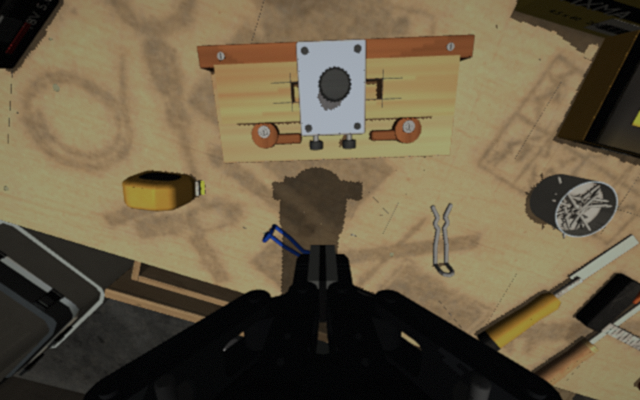

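The picture shows the gauge plate centred at (332,87) and the knob at (335,84). The steel clip is at (442,240), with the blue look-alike at (283,240). Knob centre is (589.7, 90.8), top at z=160. I'll go over it and down.

Call:
{"api": "drive_tool", "payload": {"series": [{"fingers":1.0,"x":3.2,"y":0.3,"z":0.0,"twist":0.0},{"fingers":1.0,"x":3.2,"y":0.3,"z":0.0,"twist":0.0},{"fingers":1.0,"x":3.2,"y":0.2,"z":0.0,"twist":0.0},{"fingers":1.0,"x":0.0,"y":0.0,"z":3.0,"twist":0.0},{"fingers":1.0,"x":0.0,"y":0.0,"z":3.0,"twist":0.0},{"fingers":1.0,"x":0.0,"y":0.0,"z":0.5,"twist":0.0},{"fingers":1.0,"x":0.0,"y":0.0,"z":0.0,"twist":0.0}]}}

```text
time_s: 3.95
tool_pos: [588.1, 82.3, 173.4]
eef_rot: [3.095, 0.531, -0.005]
contact_force: [-0.6, -0.2, 0.6]
opening: -0.4
grasp_force: 0.0
```

Call:
{"api": "drive_tool", "payload": {"series": [{"fingers":1.0,"x":0.4,"y":-0.75,"z":0.0,"twist":0.0},{"fingers":1.0,"x":0.0,"y":0.0,"z":0.0,"twist":0.0}]}}

```text
time_s: 4.15
tool_pos: [591.0, 95.3, 176.5]
eef_rot: [-3.094, -0.538, -0.007]
contact_force: [-0.2, 1.0, 0.9]
opening: 0.0
grasp_force: 0.0
```

Call:
{"api": "drive_tool", "payload": {"series": [{"fingers":1.0,"x":0.0,"y":0.0,"z":0.0,"twist":0.0},{"fingers":1.0,"x":0.0,"y":0.0,"z":0.0,"twist":0.0}]}}

```text
time_s: 4.35
tool_pos: [590.5, 93.4, 175.3]
eef_rot: [3.095, 0.536, 0.003]
contact_force: [0.3, -0.3, 0.1]
opening: 0.1
grasp_force: 0.0
```

```bash
python3 - <<'E'
from h import *
for i in range(3):
    s,im,d=snap("wrist"); print(s["time_s"],np.round(s["tool_pos"],1),np.round(s["eef_rot"],3),np.round(s["contact_force"],2))
E
```

```text
4.35 [590.5  93.4 175.3] [3.095e+00 5.360e-01 3.000e-03] [ 0.3  -0.29  0.1 ]
4.4 [590.3  93.3 175. ] [3.095e+00 5.360e-01 2.000e-03] [-0.64 -0.38  0.04]
4.45 [590.2  93.1 174.7] [3.095e+00 5.360e-01 1.000e-03] [-0.52  0.53 -0.56]
```

Call:
{"api": "drive_tool", "payload": {"series": [{"fingers":1.0,"x":0.0,"y":0.2,"z":0.4,"twist":0.0},{"fingers":1.0,"x":0.0,"y":0.0,"z":0.4,"twist":0.0},{"fingers":1.0,"x":0.0,"y":0.0,"z":0.4,"twist":0.0},{"fingers":1.0,"x":0.0,"y":0.0,"z":0.4,"twist":0.0},{"fingers":1.0,"x":0.0,"y":0.0,"z":0.4,"twist":0.0},{"fingers":1.0,"x":0.0,"y":0.0,"z":0.1,"twist":0.0}]}}

```text
time_s: 5.1
tool_pos: [590.7, 91.0, 152.8]
eef_rot: [3.095, 0.535, -0.0]
contact_force: [-0.2, -0.8, 2.0]
opening: 0.2
grasp_force: 1.0
```

Call:
{"api": "drive_tool", "payload": {"series": [{"fingers":1.0,"x":0.0,"y":0.0,"z":0.2,"twist":0.0},{"fingers":1.0,"x":0.0,"y":0.0,"z":0.2,"twist":0.0},{"fingers":1.0,"x":0.0,"y":0.0,"z":0.2,"twist":0.0}]}}

```text
time_s: 5.4
tool_pos: [590.7, 91.2, 147.2]
eef_rot: [3.095, 0.536, 0.0]
contact_force: [1.3, -2.2, 0.9]
opening: 0.0
grasp_force: 1.0
```

Call:
{"api": "drive_tool", "payload": {"series": [{"fingers":1.0,"x":0.0,"y":0.0,"z":0.2,"twist":0.0},{"fingers":1.0,"x":0.0,"y":0.0,"z":0.2,"twist":0.0},{"fingers":1.0,"x":0.0,"y":0.0,"z":0.2,"twist":0.0}]}}

```text
time_s: 5.7
tool_pos: [590.6, 91.3, 141.1]
eef_rot: [3.095, 0.536, -0.0]
contact_force: [-0.0, -0.3, 2.4]
opening: 0.1
grasp_force: 1.0
```

Call:
{"api": "drive_tool", "payload": {"series": [{"fingers":1.0,"x":0.0,"y":0.0,"z":0.2,"twist":0.0},{"fingers":1.0,"x":0.0,"y":0.0,"z":0.2,"twist":0.0},{"fingers":1.0,"x":0.0,"y":0.0,"z":0.2,"twist":0.0}]}}

```text
time_s: 6.0
tool_pos: [590.8, 91.4, 137.7]
eef_rot: [3.095, 0.536, 0.001]
contact_force: [-5.7, -3.0, 18.5]
opening: -0.3
grasp_force: 9.8
```

The probe is on the bottom at 18 N. I'll hold, then lift off.

Call:
{"api": "drive_tool", "payload": {"series": [{"fingers":1.0,"x":0.0,"y":0.0,"z":0.0,"twist":0.0},{"fingers":1.0,"x":0.0,"y":0.0,"z":0.0,"twist":0.0},{"fingers":1.0,"x":0.0,"y":0.0,"z":0.0,"twist":0.0},{"fingers":1.0,"x":0.0,"y":0.0,"z":0.0,"twist":0.0}]}}

```text
time_s: 6.4
tool_pos: [590.7, 91.4, 137.7]
eef_rot: [3.095, 0.536, 0.002]
contact_force: [-3.1, -2.5, 11.8]
opening: 0.1
grasp_force: 6.1
```

```bash
python3 - <<'E'
from h import *
s=manip.sense(); im=cv2.imread("pics/w3.png"); print(s["contact_force"],s["tool_pos"])
# clip in w3
S=dict(tool_pos=[496.3,65.4,239.4],eef_rot=[-3.089,-.546,-.003])
m=[w_plane("wrist",S,u,v,3) for u,v in((434,206),(450,206))]; l=w_plane("wrist",S,442,268,30); print(np.round(m),np.round(l))
S=dict(tool_pos=[407,-208.1,239.7],eef_rot=[3.095,.535,.001])
m=[w_plane("wrist",S,u,v,3) for u,v in((259,66),(278,64))]; l=w_plane("wrist",S,280,142,30); print(np.round(m),np.round(l))
E
```

```text
[-3.11316694 -2.46978004 11.841344  ] [590.74000212  91.39630004 137.7209721 ]
[[ 503.  -96.    3.]
 [ 510. -116.    3.]] [ 430. -134.   30.]
[[ 501.  -95.    3.]
 [ 510. -115.    3.]] [ 428. -147.   30.]
```

Call:
{"api": "drive_tool", "payload": {"series": [{"fingers":1.0,"x":0.0,"y":0.0,"z":-0.5,"twist":0.0},{"fingers":1.0,"x":0.0,"y":0.0,"z":-2.0,"twist":0.0},{"fingers":1.0,"x":-1.0,"y":0.0,"z":-3.0,"twist":0.0},{"fingers":0.0,"x":-3.0,"y":2.0,"z":-3.0,"twist":0.0},{"fingers":0.0,"x":-3.0,"y":3.0,"z":0.0,"twist":0.0},{"fingers":0.0,"x":-3.0,"y":3.5,"z":0.0,"twist":0.0},{"fingers":0.0,"x":-3.0,"y":3.5,"z":0.0,"twist":0.0},{"fingers":0.0,"x":-3.0,"y":3.5,"z":0.0,"twist":0.0}]}}

```text
time_s: 7.2
tool_pos: [491.0, -108.8, 219.8]
eef_rot: [-3.094, -0.538, 0.0]
contact_force: [0.1, 0.3, -0.5]
opening: 42.7
grasp_force: 0.0
```

```bash
python3 - <<'E'
from h import *
s=manip.sense(); print(np.round(s["joint_positions"],2),np.round(s["tool_pos"]))
E
```

```text
[ 0.54  0.26 -0.43  1.66  0.11  1.25 -1.14] [ 491. -109.  220.]
```

Call:
{"api": "drive_tool", "payload": {"series": [{"fingers":0.0,"x":-3.5,"y":0.5,"z":0.0,"twist":0.0},{"fingers":0.0,"x":-3.5,"y":0.5,"z":0.0,"twist":0.0},{"fingers":0.0,"x":0.0,"y":0.0,"z":0.5,"twist":8.5},{"fingers":0.0,"x":0.0,"y":0.0,"z":0.5,"twist":8.5},{"fingers":0.0,"x":0.0,"y":0.0,"z":1.0,"twist":8.5},{"fingers":0.0,"x":0.0,"y":0.0,"z":1.0,"twist":8.5},{"fingers":0.0,"x":0.0,"y":0.0,"z":1.0,"twist":8.5},{"fingers":0.0,"x":0.0,"y":0.0,"z":0.5,"twist":8.5}]}}

```text
time_s: 8.0
tool_pos: [428.7, -140.0, 173.8]
eef_rot: [-3.021, 0.856, 0.004]
contact_force: [-0.0, -0.3, -0.1]
opening: 42.3
grasp_force: 0.0
```

Call:
{"api": "drive_tool", "payload": {"series": [{"fingers":0.0,"x":0.0,"y":0.0,"z":0.0,"twist":8.5},{"fingers":0.0,"x":0.0,"y":0.0,"z":0.0,"twist":8.5},{"fingers":0.0,"x":0.0,"y":0.0,"z":0.0,"twist":8.5},{"fingers":0.0,"x":0.0,"y":0.0,"z":0.0,"twist":8.5},{"fingers":0.0,"x":0.0,"y":0.0,"z":0.0,"twist":0.0},{"fingers":0.0,"x":0.0,"y":0.0,"z":0.0,"twist":0.0},{"fingers":0.0,"x":0.0,"y":0.0,"z":0.0,"twist":0.0}]}}

```text
time_s: 8.7
tool_pos: [429.4, -140.9, 175.1]
eef_rot: [-2.646, 1.693, 0.001]
contact_force: [-0.5, 0.7, 0.3]
opening: 42.8
grasp_force: 0.0
```

```bash
python3 - <<'E'
from h import *
s,im,d=snap("wrist"); save("w4.png",im); np.save("w4.npy",d)
print(s["time_s"],np.round(s["tool_pos"],1),np.round(s["eef_rot"],3),np.round(s["joint_positions"],2)); print(cv2.Rodrigues(np.array(s["eef_rot"]))[0].round(3))
vv,uu=np.mgrid[0:400,0:640]; P=w_depth("wrist",s,d,uu.ravel(),vv.ravel())
c=(d.ravel()>0)&(np.hypot(P[:,0]-465,P[:,1]-124)<-1) # unused
b=(P[:,0]>400)&(P[:,0]<530)&(P[:,1]>-175)&(P[:,1]<-70)&(d.ravel()>0)
h=P[b]; print(np.histogram(h[:,2],[-5,0,2,4,6,10,20,28,32,40,60]))
for a,z in((20,45),(28,45),(3.5,9)):
    q=h[(h[:,2]>a)&(h[:,2]<z)]
    if len(q)>2: print(a,len(q),q.mean(0).round(1),cv2.minAreaRect(q[:,:2].astype(np.float32)))
E
```

```text
8.7 [ 429.4 -140.9  175.1] [-2.646e+00  1.693e+00  1.000e-03] [ 0.51  0.17 -0.26  1.86  0.05  1.12 -2.48]
[[ 0.419 -0.908 -0.   ]
 [-0.908 -0.419  0.   ]
 [-0.001  0.    -1.   ]]
(array([ 244, 7504, 1769,  509,  328,   10,   18,   25,   76,    0]), array([-5,  0,  2,  4,  6, 10, 20, 28, 32, 40, 60]))
20 119 [ 425.6 -148.    31.9] ((424.5182800292969, -146.05894470214844), (5.229603290557861, 20.937767028808594), 24.54523468017578)
28 101 [ 425.  -147.1   33.2] ((424.3743896484375, -145.70631408691406), (5.162200450897217, 19.394468307495117), 24.988452911376953)
3.5 885 [ 468.  -124.8    5.7] ((475.44281005859375, -125.6015396118164), (89.84241485595703, 104.08427429199219), 89.71700286865234)
```

View pics/w4.png

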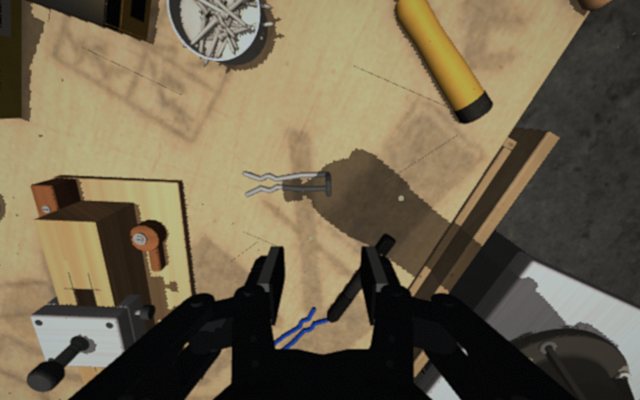

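The wrist image shows the clip at (285,183) with its loop at (325,183). The loop centre is about (424.5, -146) and the clip yaw about 25°. J7 is at -2.48, too near its limit for the gauge pose, so I'll use the half-turned grasp.

Call:
{"api": "drive_tool", "payload": {"series": [{"fingers":0.0,"x":0.0,"y":0.0,"z":0.0,"twist":-8.57},{"fingers":0.0,"x":0.0,"y":0.0,"z":0.0,"twist":-8.57},{"fingers":0.0,"x":0.0,"y":0.0,"z":0.0,"twist":-8.57},{"fingers":0.0,"x":0.0,"y":0.0,"z":0.0,"twist":-8.57},{"fingers":0.0,"x":0.0,"y":0.0,"z":0.0,"twist":-8.57},{"fingers":0.0,"x":0.0,"y":0.0,"z":0.0,"twist":-8.57},{"fingers":0.0,"x":0.0,"y":0.0,"z":0.0,"twist":-8.57},{"fingers":0.0,"x":0.0,"y":0.0,"z":0.0,"twist":-8.57}]}}

```text
time_s: 9.55
tool_pos: [429.5, -141.3, 175.3]
eef_rot: [-3.14, -0.099, -0.0]
contact_force: [-1.1, -0.2, 0.1]
opening: 42.7
grasp_force: 0.0
```

Call:
{"api": "drive_tool", "payload": {"series": [{"fingers":0.0,"x":0.0,"y":0.0,"z":0.0,"twist":-8.57},{"fingers":0.0,"x":0.0,"y":0.0,"z":0.0,"twist":-8.57},{"fingers":0.0,"x":0.0,"y":0.0,"z":0.0,"twist":-8.57},{"fingers":0.0,"x":0.0,"y":0.0,"z":0.0,"twist":-8.57},{"fingers":0.0,"x":0.0,"y":0.0,"z":0.0,"twist":-8.57},{"fingers":0.0,"x":0.0,"y":0.0,"z":0.0,"twist":-8.57},{"fingers":0.0,"x":0.0,"y":0.0,"z":0.0,"twist":-8.57},{"fingers":0.0,"x":0.0,"y":0.0,"z":0.0,"twist":-8.57}]}}

```text
time_s: 10.35
tool_pos: [429.5, -141.3, 175.3]
eef_rot: [-2.539, -1.851, -0.0]
contact_force: [0.4, 0.4, -0.0]
opening: 42.7
grasp_force: 0.0
```

Call:
{"api": "drive_tool", "payload": {"series": [{"fingers":0.0,"x":0.0,"y":0.0,"z":0.0,"twist":-8.57},{"fingers":0.0,"x":0.0,"y":0.0,"z":0.0,"twist":-8.57},{"fingers":0.0,"x":0.0,"y":0.0,"z":0.0,"twist":-8.57},{"fingers":0.0,"x":0.0,"y":0.0,"z":0.0,"twist":-8.57},{"fingers":0.0,"x":0.0,"y":0.0,"z":0.0,"twist":-8.57},{"fingers":0.0,"x":0.0,"y":0.0,"z":0.0,"twist":0.0},{"fingers":0.0,"x":0.0,"y":0.0,"z":0.0,"twist":0.0},{"fingers":0.0,"x":0.0,"y":0.0,"z":0.0,"twist":0.0}]}}

```text
time_s: 11.15
tool_pos: [429.5, -141.4, 175.3]
eef_rot: [-1.699, -2.642, 0.0]
contact_force: [0.5, -0.2, 0.2]
opening: 42.8
grasp_force: 0.0
```

```bash
cat > loop.py <<'E'
from h import *
s,im,d=snap("wrist")
R=cv2.Rodrigues(np.array(s["eef_rot"]))[0]
print(s["time_s"],np.round(s["tool_pos"],1),np.round(s["joint_positions"],2)); print(R.round(3))
vv,uu=np.mgrid[0:400,0:640]; P=w_depth("wrist",s,d,uu.ravel(),vv.ravel())
b=(np.abs(P[:,0]-425)<25)&(np.abs(P[:,1]+146)<25)&(d.ravel()>0)&(P[:,2]>26)&(P[:,2]<42)
q=P[b]; r=cv2.minAreaRect(q[:,:2].astype(np.float32)); print(len(q),r)
print("tool delta",(R.T@(np.r_[r[0],0]-np.r_[s["tool_pos"][:2],0])).round(1))
E
python3 loop.py
```

```text
11.15 [ 429.5 -141.4  175.3] [ 0.83  0.21 -0.63  1.85  0.14  1.13  0.57]
[[-0.415  0.91  -0.   ]
 [ 0.91   0.415 -0.   ]
 [-0.    -0.    -1.   ]]
102 ((424.62646484375, -144.86257934570312), (5.181000232696533, 18.43419075012207), 24.479055404663086)
tool delta [-1.1 -5.9  0. ]
```

Call:
{"api": "drive_tool", "payload": {"series": [{"fingers":0.0,"x":-0.1,"y":-0.6,"z":3.0,"twist":0.0},{"fingers":0.0,"x":0.0,"y":0.0,"z":4.0,"twist":0.0},{"fingers":0.0,"x":0.0,"y":0.0,"z":4.0,"twist":0.0},{"fingers":0.0,"x":0.0,"y":0.0,"z":2.5,"twist":0.0},{"fingers":0.0,"x":0.0,"y":0.0,"z":1.5,"twist":0.0},{"fingers":0.0,"x":0.0,"y":0.0,"z":0.7,"twist":0.0},{"fingers":0.0,"x":0.0,"y":0.0,"z":0.0,"twist":0.0},{"fingers":0.0,"x":0.0,"y":0.0,"z":0.0,"twist":0.0}]}}

```text
time_s: 12.0
tool_pos: [425.3, -144.9, 19.0]
eef_rot: [1.696, 2.642, 0.0]
contact_force: [-0.9, -0.1, 0.5]
opening: 42.5
grasp_force: 0.0
```

Call:
{"api": "drive_tool", "payload": {"newtons": 60, "series": [{"fingers":1.0,"x":0.0,"y":0.0,"z":0.0,"twist":0.0},{"fingers":1.0,"x":0.0,"y":0.0,"z":0.0,"twist":0.0},{"fingers":1.0,"x":0.0,"y":0.0,"z":0.0,"twist":0.0},{"fingers":1.0,"x":0.0,"y":0.0,"z":0.0,"twist":0.0},{"fingers":1.0,"x":0.0,"y":0.0,"z":0.0,"twist":0.0},{"fingers":1.0,"x":0.0,"y":0.0,"z":0.0,"twist":0.0},{"fingers":1.0,"x":0.0,"y":0.0,"z":0.0,"twist":0.0},{"fingers":1.0,"x":0.0,"y":0.0,"z":0.0,"twist":0.0}]}}

```text
time_s: 12.8
tool_pos: [425.1, -145.1, 19.1]
eef_rot: [1.696, 2.643, -0.0]
contact_force: [-1.0, -0.5, 6.7]
opening: 4.3
grasp_force: 58.8
```

Call:
{"api": "drive_tool", "payload": {"series": [{"fingers":1.0,"x":0.0,"y":0.0,"z":-1.0,"twist":0.0},{"fingers":1.0,"x":0.0,"y":0.0,"z":-3.0,"twist":0.0},{"fingers":1.0,"x":0.0,"y":0.0,"z":-4.0,"twist":0.0},{"fingers":1.0,"x":0.0,"y":0.0,"z":-2.0,"twist":0.0},{"fingers":1.0,"x":0.0,"y":0.0,"z":0.0,"twist":0.0},{"fingers":1.0,"x":0.0,"y":0.0,"z":0.0,"twist":0.0}]}}

```text
time_s: 13.4
tool_pos: [424.2, -144.9, 118.4]
eef_rot: [1.697, 2.644, -0.001]
contact_force: [-0.0, -0.1, -1.1]
opening: 3.9
grasp_force: 58.7
```

```bash
cat > held.py <<'E'
from h import *
import sys
s,im,d=snap("wrist"); save(sys.argv[1],im)
R=cv2.Rodrigues(np.array(s["eef_rot"]))[0]; t=np.array(s["tool_pos"])
print(s["time_s"],np.round(t,1),np.round(s["contact_force"],1),round(s["opening"],1))
vv,uu=np.mgrid[0:400,0:640]; P=w_depth("wrist",s,d,uu.ravel(),vv.ravel())
Q=(P-t)@R  # tool coords
b=(d.ravel()>0)&(np.abs(Q[:,2]-12)<25)&(Q[:,1]>15)&(Q[:,1]<110)&(np.abs(Q[:,0])<30)
q=Q[b]; print("n",len(q))
for a in range(20,105,10):
    k=q[(q[:,1]>=a)&(q[:,1]<a+10)]
    if len(k)>3: print(a,len(k),"x",k[:,0].min().round(1),np.median(k[:,0]).round(1),k[:,0].max().round(1),"z",np.percentile(k[:,2],[10,50,90]).round(1))
print("ymax",q[:,1].max() if len(q) else None)
E
python3 held.py w5.png
```

```text
13.4 [ 424.2 -144.9  118.4] [-0.  -0.1 -1.1] 3.9
n 2721
20 340 x -10.5 5.7 11.1 z [12.6 13.8 15.6]
30 347 x -10.5 4.4 11.2 z [12.5 13.6 15.6]
40 350 x -9.2 0.1 9.1 z [12.6 13.6 15.5]
50 370 x -8.8 2.5 9.3 z [12.5 13.6 15.4]
60 365 x -10.7 5.3 11.3 z [12.4 13.5 15.7]
70 371 x -9.9 3.4 10.6 z [12.5 13.6 15.5]
80 376 x -14.4 7.9 15.0 z [12.2 13.2 15.1]
90 85 x -14.0 9.5 15.0 z [12.2 13.  14.6]
ymax 93.22618933845398
```

View pics/w5.png

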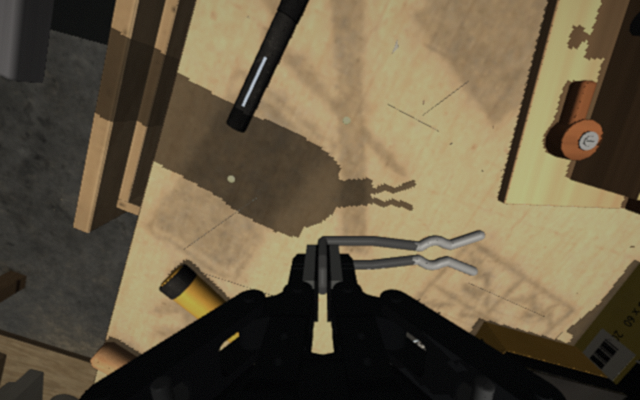

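The clip is held level and centred, at (330–485, 230–272) in the picture, with its mouth to the right. I'm going to a spot 50 mm short of the rod.

Call:
{"api": "drive_tool", "payload": {"series": [{"fingers":1.0,"x":2.0,"y":1.5,"z":-2.2,"twist":0.0},{"fingers":1.0,"x":3.0,"y":2.8,"z":0.0,"twist":0.0},{"fingers":1.0,"x":3.0,"y":2.8,"z":0.0,"twist":0.0},{"fingers":1.0,"x":3.0,"y":2.8,"z":0.0,"twist":0.0},{"fingers":1.0,"x":2.0,"y":2.0,"z":0.0,"twist":0.0},{"fingers":1.0,"x":1.5,"y":1.4,"z":0.0,"twist":0.0},{"fingers":1.0,"x":0.0,"y":0.0,"z":0.0,"twist":0.0},{"fingers":1.0,"x":0.0,"y":0.0,"z":0.0,"twist":0.0}]}}

```text
time_s: 14.25
tool_pos: [483.7, 42.2, 138.8]
eef_rot: [-1.694, -2.643, 0.004]
contact_force: [0.0, 0.2, -0.0]
opening: 4.2
grasp_force: 58.7
```

```bash
cat > rel.py <<'E'
from h import *
import sys
s,im,d=snap("wrist"); save(sys.argv[1],im)
R=cv2.Rodrigues(np.array(s["eef_rot"]))[0]; t=np.array(s["tool_pos"])
print(s["time_s"],np.round(t,1),np.round(s["joint_positions"],2),np.round(s["contact_force"],1),round(s["opening"],1))
vv,uu=np.mgrid[0:400,0:640]; P=w_depth("wrist",s,d,uu.ravel(),vv.ravel())
Q=(P-t)@R; ok=d.ravel()>0
print("rod in tool",((np.array([589.7,90.7,86])-t)@R).round(1))
near=ok&(np.hypot(P[:,0]-590,P[:,1]-91)<25)&(P[:,2]>118)&(P[:,2]<142)
k=P[near]; 
if len(k)>20:
    zt=np.median(k[:,2]); k=k[abs(k[:,2]-zt)<3]; c,r=cv2.minEnclosingCircle(k[:,:2].astype(np.float32)); print("knob",len(k),zt.round(1),np.round(c,1),round(r,1),"tool",((np.array([*c,zt])-t)@R).round(1))
b=ok&(np.abs(Q[:,2]-14)<3.5)&(Q[:,1]>20)&(Q[:,1]<96)&(np.abs(Q[:,0])<18)
q=Q[b]
for a,e in((20,40),(40,60),(60,70),(70,78),(80,96)):
    m=q[(q[:,1]>=a)&(q[:,1]<e)]
    if len(m): print(a,len(m),m[:,0].min().round(1),m[:,0].max().round(1),m[:,1].max().round(1))
E
python3 rel.py w6.png
```

```text
14.25 [483.7  42.2 138.8] [ 0.45  0.35 -0.71  1.81  0.26  1.08  0.08] [ 0.   0.2 -0. ] 4.2
rod in tool [ -0.2 116.7  52.4]
knob 1203 129.2 [589.4  91.1] 12.1 tool [  0.3 116.5   9.2]
20 687 -10.5 11.2 39.9
40 715 -9.1 9.6 60.0
60 367 -11.9 11.0 70.0
70 292 -9.7 9.9 78.0
80 460 -14.6 14.7 93.5
```

View pics/w6.png

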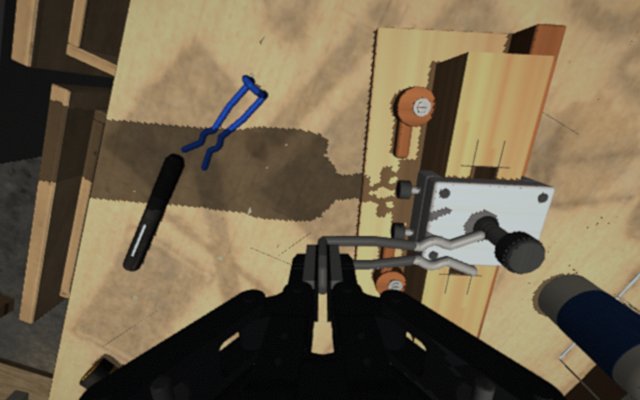

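Well aligned: the rod is within 0.3 mm of the tool's y line, and the knob is still down at 129. The picture shows the mouth at (480,255) just before the rod at (495,232). I'll lower to just above the face.

Call:
{"api": "drive_tool", "payload": {"series": [{"fingers":1.0,"x":0.0,"y":0.0,"z":1.5,"twist":0.0},{"fingers":1.0,"x":0.0,"y":0.0,"z":1.3,"twist":0.0},{"fingers":1.0,"x":0.0,"y":0.0,"z":0.4,"twist":0.0},{"fingers":1.0,"x":0.0,"y":0.0,"z":0.0,"twist":0.0},{"fingers":1.0,"x":0.0,"y":0.0,"z":0.0,"twist":0.0},{"fingers":1.0,"x":0.0,"y":0.0,"z":0.0,"twist":0.0}]}}

```text
time_s: 14.9
tool_pos: [485.5, 42.5, 108.8]
eef_rot: [1.697, 2.643, 0.001]
contact_force: [-0.1, 1.1, -0.5]
opening: 4.0
grasp_force: 58.7
```

Call:
{"api": "drive_tool", "payload": {"series": [{"fingers":1.0,"x":0.0,"y":0.0,"z":0.2,"twist":0.0},{"fingers":1.0,"x":0.0,"y":0.0,"z":0.1,"twist":0.0},{"fingers":1.0,"x":0.0,"y":0.0,"z":0.0,"twist":0.0},{"fingers":1.0,"x":0.0,"y":0.0,"z":0.0,"twist":0.0}]}}

```text
time_s: 15.3
tool_pos: [485.0, 42.5, 105.3]
eef_rot: [1.697, 2.644, -0.0]
contact_force: [-0.8, 0.4, -1.6]
opening: 4.4
grasp_force: 58.7
```

```bash
python3 rel.py w7.png
```

```text
15.3 [485.   42.5 105.3] [ 0.43  0.39 -0.69  1.85  0.29  1.    0.04] [-0.8  0.4 -1.6] 4.4
rod in tool [  0.2 115.3  19.3]
knob 1853 129.0 [589.2  91.4] 12.2 tool [  1.  115.1 -23.7]
20 685 -10.8 11.1 40.0
40 713 -9.3 9.6 60.0
60 369 -10.4 11.2 70.0
70 296 -9.4 15.7 78.0
80 461 -17.9 15.1 93.2
```

Call:
{"api": "drive_tool", "payload": {"series": [{"fingers":1.0,"x":0.0,"y":0.8,"z":0.0,"twist":0.0},{"fingers":1.0,"x":0.0,"y":1.0,"z":0.0,"twist":0.0},{"fingers":1.0,"x":0.0,"y":1.0,"z":0.0,"twist":0.0},{"fingers":1.0,"x":0.0,"y":0.3,"z":0.0,"twist":0.0},{"fingers":1.0,"x":0.0,"y":0.0,"z":0.0,"twist":0.0},{"fingers":1.0,"x":0.0,"y":0.0,"z":0.0,"twist":0.0}]}}

```text
time_s: 15.95
tool_pos: [513.3, 55.8, 105.2]
eef_rot: [-1.696, -2.644, -0.001]
contact_force: [-0.0, 2.3, -0.2]
opening: 4.3
grasp_force: 59.0
```

Call:
{"api": "drive_tool", "payload": {"series": [{"fingers":1.0,"x":0.0,"y":0.2,"z":0.0,"twist":0.0},{"fingers":1.0,"x":0.0,"y":0.2,"z":0.0,"twist":0.0},{"fingers":1.0,"x":0.0,"y":0.2,"z":0.0,"twist":0.0},{"fingers":1.0,"x":0.0,"y":0.2,"z":0.0,"twist":0.0}]}}

```text
time_s: 16.35
tool_pos: [516.6, 57.0, 105.0]
eef_rot: [-1.695, -2.639, 0.013]
contact_force: [-11.3, -3.5, 9.5]
opening: 4.0
grasp_force: 60.5
```

Call:
{"api": "drive_tool", "payload": {"series": [{"fingers":1.0,"x":0.0,"y":0.2,"z":0.0,"twist":0.0},{"fingers":1.0,"x":0.0,"y":0.2,"z":0.0,"twist":0.0},{"fingers":1.0,"x":0.0,"y":0.0,"z":0.0,"twist":0.0}]}}

```text
time_s: 16.65
tool_pos: [519.0, 58.0, 104.9]
eef_rot: [-1.694, -2.638, 0.017]
contact_force: [-11.5, -4.0, 9.8]
opening: 4.0
grasp_force: 60.6
```

Call:
{"api": "drive_tool", "payload": {"series": [{"fingers":1.0,"x":0.0,"y":0.2,"z":0.0,"twist":0.0},{"fingers":1.0,"x":0.0,"y":0.2,"z":0.0,"twist":0.0},{"fingers":1.0,"x":0.0,"y":0.0,"z":0.0,"twist":0.0}]}}

```text
time_s: 16.95
tool_pos: [527.2, 62.1, 105.3]
eef_rot: [-1.696, -2.644, 0.001]
contact_force: [-0.8, 1.4, -1.2]
opening: 4.3
grasp_force: 58.9
```

It snapped through. I'll advance slightly until I feel the pocket stop.

Call:
{"api": "drive_tool", "payload": {"series": [{"fingers":1.0,"x":0.0,"y":0.1,"z":0.0,"twist":0.0},{"fingers":1.0,"x":0.0,"y":0.1,"z":0.0,"twist":0.0},{"fingers":1.0,"x":0.0,"y":0.0,"z":0.0,"twist":0.0}]}}

```text
time_s: 17.25
tool_pos: [530.1, 63.4, 105.4]
eef_rot: [1.696, 2.644, 0.002]
contact_force: [-1.0, 0.7, 0.4]
opening: 4.2
grasp_force: 59.1
```

```bash
python3 rel.py w8.png
```

```text
17.25 [530.1  63.4 105.4] [ 0.35  0.48 -0.67  1.73  0.34  1.05 -0.01] [-1.   0.7  0.4] 4.2
rod in tool [-0.  65.6 19.5]
knob 1735 129.3 [589.2  91.2] 12.3 tool [  0.6  65.4 -23.9]
20 693 -13.1 15.1 39.9
40 720 -9.6 13.8 60.0
60 353 -11.5 12.0 69.9
70 149 -3.9 11.0 77.9
80 255 6.6 16.3 93.5
```

Call:
{"api": "drive_tool", "payload": {"series": [{"fingers":1.0,"x":0.0,"y":0.0,"z":0.05,"twist":0.0},{"fingers":0.6,"x":0.0,"y":0.0,"z":0.0,"twist":0.0},{"fingers":0.5,"x":0.0,"y":0.0,"z":0.0,"twist":0.0},{"fingers":0.4,"x":0.0,"y":0.0,"z":0.0,"twist":0.0},{"fingers":0.4,"x":0.0,"y":0.0,"z":0.0,"twist":0.0}]}}

```text
time_s: 17.8
tool_pos: [529.6, 62.5, 104.7]
eef_rot: [1.697, 2.643, -0.0]
contact_force: [0.4, -0.2, 0.3]
opening: 25.8
grasp_force: 0.0
```

Call:
{"api": "drive_tool", "payload": {"series": [{"fingers":0.4,"x":0.0,"y":0.0,"z":-1.0,"twist":0.0},{"fingers":0.4,"x":0.0,"y":0.0,"z":-3.0,"twist":0.0},{"fingers":0.4,"x":0.0,"y":0.0,"z":-4.0,"twist":0.0},{"fingers":0.4,"x":0.0,"y":-3.0,"z":-2.0,"twist":0.0},{"fingers":0.4,"x":0.0,"y":-3.0,"z":0.0,"twist":0.0},{"fingers":0.4,"x":0.0,"y":0.0,"z":0.0,"twist":0.0},{"fingers":0.4,"x":0.0,"y":0.0,"z":0.0,"twist":0.0},{"fingers":0.4,"x":0.0,"y":0.0,"z":0.0,"twist":0.0}]}}

```text
time_s: 18.6
tool_pos: [475.8, 38.2, 205.2]
eef_rot: [1.696, 2.643, 0.002]
contact_force: [-0.1, 0.0, 0.1]
opening: 25.9
grasp_force: 0.0
```

```bash
python3 - <<'E'
from h import *
s,im,d=snap("wrist"); save("end.png",cv2.resize(im[120:400,240:640],(800,560)))
print(s["time_s"],np.round(s["tool_pos"],1),s["opening"],np.round(s["contact_force"],1))
vv,uu=np.mgrid[0:400,0:640]; P=w_depth("wrist",s,d,uu.ravel(),vv.ravel())
a=np.deg2rad(24.6); u=np.array([np.cos(a),np.sin(a)]); w=np.array([-u[1],u[0]])
r=P[:,:2]-[589.7,90.7]; A=r@u; B=r@w; z=P[:,2]; ok=d.ravel()>0
l=ok&(z>108)&(z<128)&(A<-50)&(A>-80)&(abs(B)<20); print("loop",l.sum(),A[l].mean(),B[l].mean(),z[l].max())
l=ok&(z>89.3)&(z<95)&(A<30)&(A>-62)&(abs(B)<20)
for lo in range(-60,30,10):
    m=l&(A>=lo)&(A<lo+10); print(lo,m.sum(),z[m].max().round(1) if m.any() else 0, B[m].min().round(1) if m.any() else 0,B[m].max().round(1) if m.any() else 0)
print("mouth",A[l].max())
k=ok&(np.hypot(*r.T)<15)&(z>118)&(z<140); print("knob",np.median(z[k]))
E
```

```text
18.6 [475.8  38.2 205.2] 25.902203642003546 [-0.1  0.   0.1]
loop 186 -66.46881340697516 1.9421766228860624 122.84039023312965
-60 97 93.4 -10.2 10.8
-50 136 94.1 -10.4 10.8
-40 134 94.1 -10.2 11.0
-30 138 93.8 -10.3 10.4
-20 135 94.1 -8.5 8.6
-10 178 94.6 -11.2 12.1
0 87 94.0 -11.6 11.9
10 82 93.7 3.3 14.0
20 54 94.7 8.5 15.9
mouth 27.632613323870714
knob 129.38029230593673
```

View pics/end.png

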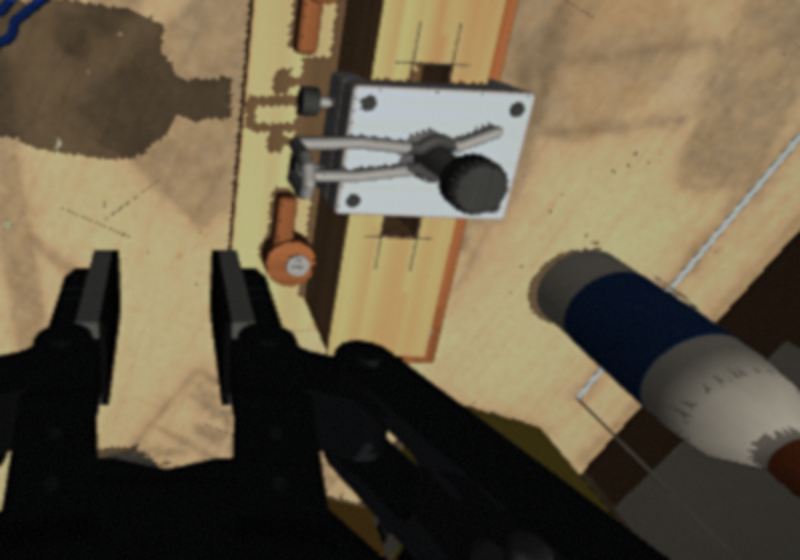

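The clip is snapped on, flat, and centred on the rod, with its loop 66.5 mm behind the axis. It shows at about (300–500, 120–180) in the crop. The insertion may have eased the foot off the bottom, so I'll press the knob once more, gently.

Call:
{"api": "drive_tool", "payload": {"newtons": 20, "series": [{"fingers":1.0,"x":0.0,"y":3.0,"z":0.0,"twist":0.0},{"fingers":1.0,"x":0.0,"y":4.0,"z":0.0,"twist":0.0},{"fingers":1.0,"x":0.0,"y":4.0,"z":0.0,"twist":0.0},{"fingers":1.0,"x":0.0,"y":1.5,"z":2.0,"twist":0.0},{"fingers":1.0,"x":0.0,"y":0.0,"z":2.5,"twist":0.0},{"fingers":1.0,"x":0.0,"y":0.0,"z":1.5,"twist":0.0},{"fingers":1.0,"x":0.0,"y":0.0,"z":0.0,"twist":0.0},{"fingers":1.0,"x":0.0,"y":0.0,"z":0.0,"twist":0.0}]}}

```text
time_s: 19.45
tool_pos: [589.0, 90.5, 144.6]
eef_rot: [-1.696, -2.643, -0.001]
contact_force: [-0.2, 0.2, 1.2]
opening: -0.1
grasp_force: 0.0
```

Call:
{"api": "drive_tool", "payload": {"series": [{"fingers":1.0,"x":0.0,"y":0.0,"z":0.2,"twist":0.0},{"fingers":1.0,"x":0.0,"y":0.0,"z":0.2,"twist":0.0},{"fingers":1.0,"x":0.0,"y":0.0,"z":0.2,"twist":0.0},{"fingers":1.0,"x":0.0,"y":0.0,"z":0.1,"twist":0.0},{"fingers":1.0,"x":0.0,"y":0.0,"z":0.1,"twist":0.0}]}}

```text
time_s: 19.95
tool_pos: [588.8, 89.9, 137.9]
eef_rot: [1.697, 2.643, 0.0]
contact_force: [-2.3, -0.6, 7.5]
opening: -0.3
grasp_force: 4.1
```

Call:
{"api": "drive_tool", "payload": {"series": [{"fingers":1.0,"x":0.0,"y":0.0,"z":0.1,"twist":0.0},{"fingers":1.0,"x":0.0,"y":0.0,"z":0.1,"twist":0.0},{"fingers":1.0,"x":0.0,"y":0.0,"z":0.0,"twist":0.0}]}}

```text
time_s: 20.25
tool_pos: [588.9, 89.9, 137.8]
eef_rot: [1.696, 2.642, -0.0]
contact_force: [-5.2, -2.0, 12.2]
opening: 0.1
grasp_force: 6.1
```

Call:
{"api": "drive_tool", "payload": {"series": [{"fingers":1.0,"x":0.0,"y":0.0,"z":-0.3,"twist":0.0},{"fingers":1.0,"x":0.0,"y":0.0,"z":-0.7,"twist":0.0},{"fingers":1.0,"x":0.0,"y":0.0,"z":-3.0,"twist":0.0},{"fingers":1.0,"x":0.0,"y":0.0,"z":-3.0,"twist":0.0},{"fingers":1.0,"x":0.0,"y":0.0,"z":-2.0,"twist":0.0},{"fingers":1.0,"x":0.0,"y":-3.0,"z":0.0,"twist":0.0},{"fingers":1.0,"x":0.0,"y":-3.0,"z":0.0,"twist":0.0},{"fingers":1.0,"x":0.0,"y":0.0,"z":0.0,"twist":0.0}]}}

```text
time_s: 21.05
tool_pos: [530.9, 63.1, 224.5]
eef_rot: [-1.698, -2.642, 0.008]
contact_force: [1.9, 0.1, 0.5]
opening: -0.4
grasp_force: 0.0
```

```bash
python3 - <<'E'
from h import *
s,im,d=snap("wrist"); print(s["time_s"],np.round(s["tool_pos"],1))
vv,uu=np.mgrid[0:400,0:640]; P=w_depth("wrist",s,d,uu.ravel(),vv.ravel())
a=np.deg2rad(24.6); u=np.array([np.cos(a),np.sin(a)]); w=np.array([-u[1],u[0]])
r=P[:,:2]-[589.7,90.7]; A=r@u; B=r@w; z=P[:,2]; ok=d.ravel()>0
l=ok&(z>108)&(z<128)&(A<-50)&(A>-80)&(abs(B)<20); print("loop",l.sum(),A[l].mean(),B[l].mean())
k=ok&(np.hypot(*r.T)<15)&(z>118)&(z<140); print("knob",np.median(z[k]))
print(sign_off())
E
```

```text
21.05 [530.9  63.1 224.5]
loop 153 -65.70274363210909 2.545535452869935
knob 129.46757848102493
the job is handed in; nothing more can be done
None
```

I pressed the probe onto the mortise bottom (about 30 mm deep, peak reading 18.5 N), snapped the clip flat over the rod and let go. I handed the job in at about 21 s; no verdict was returned, and the glue bottle, screw tub and tape measure were never approached, though I didn't re-measure them.

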